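# Pour the pale knobs through the funnel into their jar

## Task

Pick up the blue pan that holds the two pale wooden ball knobs and pour the knobs straight from it through the wide orange funnel into the narrow jar below, without handling the knobs themselves. Then set the empty pan down upright on the bench.

Things in the scene. Friction and masses are not known exactly. Their poses are not given: they have to be found in the camera images.
- pan_grip (a point): Middle of the black handle bar (14 mm thick along x, 68 long, 36 high) across the blue pan with the pale knobs, 75 mm above its underside. x: to the open pouring end, z up. Pan 131 x 68 mm, 0.24 kg, walls 36 high. Its floor ends in a 20 degree up-ramp; the lip is 73 mm ahead of (x) and 52 below this point. Knobs roll loose, stay in when level, leave when the nose tips down 45 to 55 degrees.
- knob0_center (a point): Centre of one pale wooden ball knob, a ball of 24 mm diameter, 10 g, lying loose in the pan.
- knob1_center (a point): Centre of the other pale ball knob, the same.
- funnel_mouth (a point): Centre of the open top of the orange funnel, 170 mm above the bench, z up. Funnel 160 mm wide inside at the top, narrowing to a 50 mm bore spout seated in a clear jar of 60 mm bore, whose inner floor lies 148 mm below this point. Funnel, jar and its 110 mm square wooden foot are one unit fixed to the bench.

How it is judged:
By the outcome, as a careful person would: the job done as asked, in the order asked, and still so for the second after the job is handed in, with the robot touching nothing.
It also fails if it takes over 70 s, if anything falls off the work surface, if the arm or the gripper's body presses on something with over 40 N, if the wrist force passes 120 N, or if a joint passes its speed limit or range.

## Robot

A 6-joint arm with a two-finger parallel gripper is mounted at the origin on the work surface. World frame = base frame: x ahead of the robot, y to its left, z up, the work surface at z = 0. Lengths are in m, angles in rad, forces in N, time in s.
With the tool pointing down it reaches from about 0.4 to 0.825 m from the base axis. Payload 7 kg.
Tool frame: the origin (TCP) lies midway between the tips of the shut fingers; the grasp point (between the pads) lies 19 mm behind it; z points along the fingers, y is the direction in which the jaws open and shut (so a half turn about z gives the same grasp; the last joint's range is limited). The gripper opens to 85 mm and grips with 20 to 120 N. Pads are 22 mm wide; open, the fingers measure 114 mm over their backs; the gripper's body (76 mm by 85 mm) begins 54 mm behind the grasp point. The pads swing forward as they close: fully open they stand 13 mm farther back than shut.
Start: joints at [1.483, 0.359, 0.012, 0, -1.224, -0.288], TCP at [0.248, 0.628, 0.231] pointing down, gripper open.
Joint ranges: [-3.07, 3.07], [-1.43, 2.12], [-1.02, 1.25], [-3.03, 1.67], [-3.05, -0], [-3.03, 3.03]. Speed limits (rad/s): [2.39, 2.39, 3.01, 3.14, 3.14, 3.14].

## Interface

Orientations are given as a 3x3 rotation matrix whose columns are the frame's x, y, z axes.
In Python, from plant import manip gives the robot as it stands.
- The arm moves only by the shell command python3 -m jog 'ROWS' [FORCE]. ROWS is JSON, a list that holds one entry, the list of rows, each a list of 7 numbers: the turn, a rotation vector about the world's x, y, z in rad, then the shift along the world's x, y, z in mm, then the opening, from 0 (shut) to 1 (fully open). A call has 1 to 10 rows; each row is the pose to reach, as a shift and turn from the pose commanded when the call began; what a row does not reach only later rows make up. A row lasts 1/12 s, in which the tool goes at most 41.7 mm and 7.16 degrees, less where a joint would pass 70% of its speed; a pose out of reach is approached as far as the arm can. A call with a gripper value outside its range is refused whole. The fingers move at their own pace and stop on an object; FORCE is the grip in N (left out, the last holds). Time passes only in rows, so rows that repeat a pose let the fingers close. It gives the time, the measured TCP pose, the force and the opening at its end, in the units of the state.
- manip.read_state(): the state, without advancing time (a new reading comes with each control period).
- manip.get_image(name): name is "scene" or "top"; returns a dict with "frame" (420x560x3 uint8, red, green, blue), "mtx" (3x3 intrinsics, pixels), "xyz" and "attitude" of the camera in the world. Camera axes: x right, y up, looking along -z (the intrinsics and any distortion apply to the point x, -y, -z); pixel columns grow to the right and rows downward; lengths in m; the calibration is good to about 2 mm. A picture is of the moment at which its call begins. There is no depth.
- manip.close_job(): hands the job in, once; it reports no verdict.
The state is a dict: "time_s": time; "joint_positions": joint angles; "joint_velocities": joint speeds; "tau": joint torques, N m; "position": TCP position; "eef_rot": TCP orientation; "wrist_force": force on the tool from outside, world axes, zero at the start; "ft_torque": the same for the moment, N m; "grip_width": finger opening in m.
Only numpy, scipy, OpenCV 4.12 (cv2) and the standard library are available. Lean on these libraries where they do the work, as an engineer would, in place of code of your own. Each camera call takes 0.05 s, during which the arm holds its last target. There are 200 camera calls.

## Working session

There is one attempt and no reset: what is moved stays moved. The work goes in short steps, Python scripts to look and compute and a shell command to move; the robot and the scene stay as the last step left them, time stands still between calls to the robot, and variables do not carry over. Pictures are saved under pics/ and viewed, about 8 in all and at most 12, crops included, and the job is handed in when it is done.

```bash
mkdir -p pics
cat > h.py <<'E'
import numpy as np, cv2
from plant import manip
def grab(name, fn=None):
    d=manip.get_image(name)
    if fn: cv2.imwrite('pics/'+fn, d['frame'][:,:,::-1])
    return d
def ray(d,u,v):
    K=np.array(d['mtx']); k=np.linalg.inv(K)@[u,v,1]
    R=np.array(d['attitude']); r=R@np.array([k[0],-k[1],-k[2]])
    return np.array(d['xyz']), r/np.linalg.norm(r)
def onz(d,u,v,z):
    o,r=ray(d,u,v); return o+r*(z-o[2])/r[2]
def proj(d,p):
    R=np.array(d['attitude']); c=R.T@(np.array(p)-np.array(d['xyz'])); c=np.array([c[0],-c[1],-c[2]])
    q=np.array(d['mtx'])@c; return q[:2]/q[2]
def tri(a,b):
    (o,r),(p,s)=a,b
    t=np.linalg.lstsq(np.c_[r,-s],p-o,rcond=None)[0]
    x,y=o+t[0]*r,p+t[1]*s; return (x+y)/2,np.linalg.norm(x-y)
E
python3 - <<'E'
from h import *
a=grab('scene','s0.png');b=grab('top','t0.png')
for d in(a,b):print({k:np.round(v,3).tolist() for k,v in d.items() if k!='frame'})
s=manip.read_state();print(s)
E
```

```text
{'mtx': [[490.676, 0.0, 288.671], [0.0, 490.676, 211.555], [0.0, 0.0, 1.0]], 'xyz': [1.082, -0.021, 0.822], 'attitude': [[0.0, -0.799, 0.601], [1.0, 0.009, 0.011], [-0.015, 0.601, 0.799]]}
{'mtx': [[526.398, 0.0, 286.876], [0.0, 526.398, 214.777], [0.0, 0.0, 1.0]], 'xyz': [0.445, -0.008, 1.103], 'attitude': [[-0.022, 0.995, -0.099], [-1.0, -0.022, 0.001], [-0.001, 0.099, 0.995]]}
{'time_s': 0.1, 'joint_positions': array([ 1.48307557e+00,  3.59338507e-01,  1.12080719e-02, -2.94063670e-04,
       -1.22413694e+00, -2.88095635e-01]), 'joint_velocities': array([-5.38642267e-04, -5.90299748e-04,  2.25787977e-03,  1.98315133e-03,
        3.29911158e-04, -9.41868353e-05]), 'tau': array([-1.14678995e-03, -5.84764552e+01,  2.94107759e+01,  6.95458040e+00,
       -3.20482919e-03,  8.48254928e-06]), 'position': array([0.2476227 , 0.62749586, 0.23047003]), 'eef_rot': array([[ 9.30171571e-01, -3.67124891e-01, -4.04382056e-04],
       [-3.67125082e-01, -9.30170467e-01, -1.44114789e-03],
       [ 1.52937017e-04,  1.48897359e-03, -9.99998880e-01]]), 'wrist_force': array([-0.88078652, -0.51674534,  0.28882984]), 'ft_torque': array([-0.00365703, -0.0290658 ,  0.01093188]), 'grip_width': 0.08559930266560867}
```

View pics/s0.png

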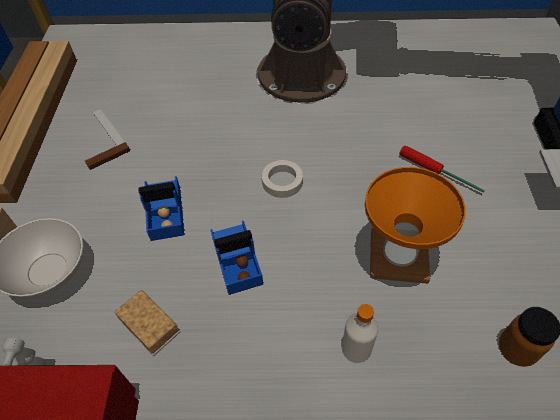

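View pics/t0.png

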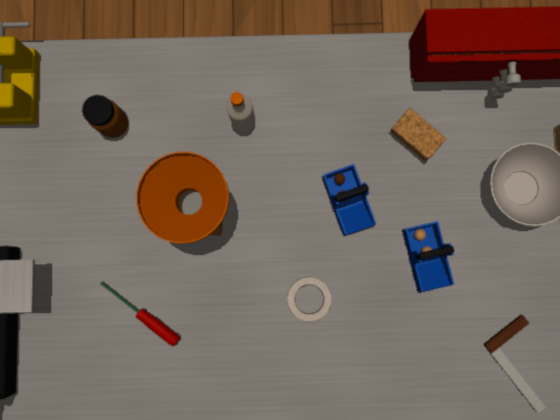

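Run:
```python
import cv2,numpy as np
s=cv2.imread('pics/s0.png')[165:250,125:205];t=cv2.imread('pics/t0.png')[210:300,390:470]
f=lambda i:cv2.resize(cv2.convertScaleAbs(i,alpha=1.6),(400,int(i.shape[0]*5)),interpolation=2)
a,b=f(s),f(t);o=np.zeros((450,800,3),np.uint8);o[:a.shape[0],:400]=a;o[:450,400:]=b;cv2.imwrite('pics/c0.png',o)
```

```text
(no output)
```

View pics/c0.png

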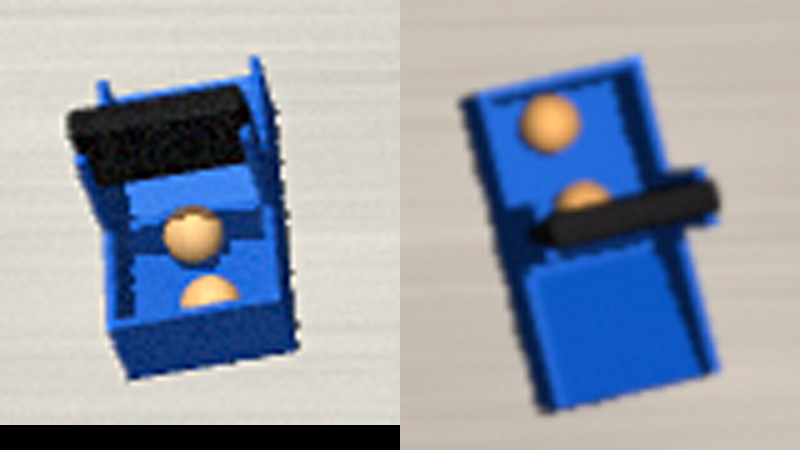

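Run:
```python
from h import *
a=grab('scene');b=grab('top')
R,_=tri(ray(a,139.8,189.4),ray(b,452.6,248.4));L,_2=tri(ray(a,174.2,184.4),ray(b,421.4,255.6))
print('bar ends -y,+y',R.round(4),_,L.round(4),_2,'len',np.linalg.norm(R-L), 'ang',np.degrees(np.arctan2(*(L-R)[1::-1])))
print('bar center top',(R+L)/2)
for p in[(452.6,248.4),(421.4,255.6)]:print('plane .093',onz(b,*p,.093))
# pan corners in top crop
for n,(u,v),z in[('backL',(480,92),.036),('backR',(640,60),.036),('lipL',(545,412),.02),('lipR',(718,372),.036)]:
  print(n,onz(b,390+(u-400)/5,210+v/5,z))
# funnel
E=[]
for d in(a,b):
  h=cv2.cvtColor(d['frame'],cv2.COLOR_RGB2HSV);m=cv2.inRange(h,(8,200,90),(20,255,255))
  c=max(cv2.findContours(m,0,1)[0],key=cv2.contourArea);hu=cv2.convexHull(c)
  e=cv2.fitEllipse(hu);E.append(e);print(e,cv2.boundingRect(c))
print('funnel',tri(ray(a,*E[0][0]),ray(b,*E[1][0])),onz(b,*E[1][0],.17),onz(a,*E[0][0],.17))
```

```text
bar ends -y,+y [ 0.4735 -0.3234  0.0893] 0.004538744520519201 [ 0.461  -0.2605  0.0889] 0.009249928069811793 len 0.06409393931873619 ang 101.30147385955514
bar center top [ 0.46726164 -0.29197325  0.08909572]
plane .093 [ 0.47369712 -0.32460993  0.093     ]
plane .093 [ 0.46127727 -0.2642572   0.093     ]
backL [ 0.51791598 -0.25008626  0.036     ]
backR [ 0.52950961 -0.31568183  0.036     ]
lipL [ 0.38788621 -0.27438177  0.02      ]
lipR [ 0.40311127 -0.34066571  0.036     ]
((415.3881530761719, 206.78028869628906), (78.86299133300781, 100.50868225097656), 107.98136138916016) (366, 167, 99, 82)
((182.25875854492188, 197.30958557128906), (90.60136413574219, 91.59711456298828), 74.75216674804688) (137, 152, 92, 91)
funnel (array([0.57518907, 0.18208297, 0.15824213]), np.float64(0.004535395906585104)) [0.57323664 0.17745229 0.17      ] [0.58407923 0.18078957 0.17      ]
```

Pale pan found: bar centre ≈(0.467,-0.294), bar top ≈0.089–0.093, and its open end points to world −x (yaw ≈-169°). Funnel is at ≈(0.574,0.179). Holding the pan's present yaw, the open end points toward the robot base at the funnel, which suits a plain wrist pitch.

```bash
python3 -m jog '[[[0,0,-0.1,40,-40,20,1],[0,0,-0.5,252,-477,20,1],[0,0,-0.5,252,-477,20,1],[0,0,-0.5,252,-477,20,1],[0,0,-0.5,252,-477,20,1],[0,0,-0.5,252,-477,20,1],[0,0,-0.5,252,-477,20,1],[0,0,-0.5,252,-477,20,1],[0,0,-0.5,252,-477,20,1],[0,0,-0.5,252,-477,20,1]]]' 90
```

```text
time_s: 1.03
position: [0.4433, 0.2627, 0.25]
eef_rot: [[0.641, -0.768, 0.0], [-0.768, -0.641, 0.0], [-0.0, -0.001, -1.0]]
wrist_force: [1.1, 0.3, 0.7]
grip_width: 0.0857
```

```bash
python3 -m jog '[[[0,0,-0.5,24,-557,0,1],[0,0,-0.5,24,-557,0,1],[0,0,-0.5,24,-557,0,1],[0,0,-0.5,24,-557,0,1],[0,0,-0.5,24,-557,0,1],[0,0,-0.5,24,-557,0,1],[0,0,-0.5,24,-557,0,1],[0,0,-0.5,24,-557,0,1],[0,0,-0.5,24,-557,0,1],[0,0,-0.5,24,-557,0,1]]]' && python3 -m jog '[[[0,0,0,5,-155,-60,1],[0,0,0,5,-155,-60,1],[0,0,0,5,-155,-60,1],[0,0,0,5,-155,-60,1],[0,0,0,5,-155,-60,1],[0,0,0,5,-155,-60,1]]]'
python3 - <<'E'
from h import *
a=grab('scene','s1.png')['frame'][120:260,95:235,::-1];b=grab('top','t1.png')['frame'][190:330,360:500,::-1]
o=np.hstack([cv2.resize(cv2.convertScaleAbs(i,alpha=1.5),(400,400),interpolation=2) for i in(a,b)]);cv2.imwrite('pics/c1.png',o)
s=manip.read_state();print(s['position'],s['eef_rot'],s['joint_positions'])
E
```

```text
time_s: 1.87
position: [0.4605, -0.1537, 0.2501]
eef_rot: [[0.194, -0.981, 0.001], [-0.981, -0.194, 0.0], [0.0, -0.001, -1.0]]
wrist_force: [1.5, 0.9, 0.4]
grip_width: 0.0856
time_s: 2.37
position: [0.4646, -0.3084, 0.1879]
eef_rot: [[0.19, -0.982, -0.003], [-0.982, -0.19, 0.001], [-0.002, 0.003, -1.0]]
wrist_force: [-0.4, 0.4, -0.2]
grip_width: 0.0856
[ 0.46575124 -0.30665868  0.18969157] [[ 1.93075740e-01 -9.81183780e-01 -3.85442265e-04]
 [-9.81183834e-01 -1.93075804e-01  1.36317129e-04]
 [-2.08171732e-04  3.51870189e-04 -9.99999916e-01]] [-2.31182405e-01  1.98703016e-01 -3.09428365e-01 -5.07805282e-05
 -1.06307137e+00  4.25503053e-01]
```

View pics/c1.png

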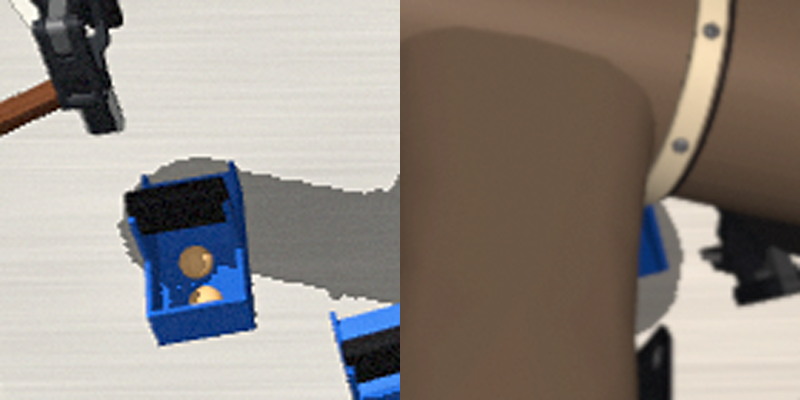

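The scene view shows the pan undisturbed and the gripper above it (the top view is blocked by the arm). The arm sits laterally offset 0.193 m from the base axis, so for a pure wrist pitch I'll yaw the pan about +25° on the way to the funnel.

```bash
python3 -m jog '[[[0,0,0,1,13,0,1],[0,0,0,1,13,-40,1],[0,0,0,1,13,-70,1],[0,0,0,1,13,-100,1],[0,0,0,1,13,-115,1],[0,0,0,1,13,-125,1],[0,0,0,1,13,-134,1],[0,0,0,1,13,-134,1],[0,0,0,1,13,-134,1]]]' && python3 -m jog '[[[0,0,0,0,0,0,0],[0,0,0,0,0,0,0],[0,0,0,0,0,0,0],[0,0,0,0,0,0,0],[0,0,0,0,0,0,0],[0,0,0,0,0,0,0],[0,0,0,0,0,0,0],[0,0,0,0,0,0,0],[0,0,0,0,0,0,0],[0,0,0,0,0,0,0]]]' 90
```

```text
time_s: 3.22
position: [0.4677, -0.2933, 0.0566]
eef_rot: [[0.195, -0.981, 0.001], [-0.981, -0.195, -0.0], [0.001, -0.001, -1.0]]
wrist_force: [-0.0, 1.1, -0.8]
grip_width: 0.0853
time_s: 4.05
position: [0.467, -0.2938, 0.0561]
eef_rot: [[0.194, -0.981, 0.0], [-0.981, -0.194, -0.0], [0.0, -0.0, -1.0]]
wrist_force: [-2.7, -0.8, 4.5]
grip_width: 0.0131
```

```bash
python3 -m jog '[[[0,0,0,0,0,5,0],[0,0,0,0,0,15,0],[0,0,0,0,0,35,0],[0,0,0,0,0,60,0],[0,0,0,0,0,90,0],[0,0,0,0,0,120,0],[0,0,0,0,0,150,0],[0,0,0,0,0,180,0],[0,0,0,0,0,200,0],[0,0,0,0,0,210,0]]]'
python3 - <<'E'
from h import *
grab('scene','s2.png')
s=manip.read_state();print(s['wrist_force'],s['ft_torque'],s['position'],s['grip_width'])
E
```

```text
time_s: 4.88
position: [0.4676, -0.294, 0.2695]
eef_rot: [[0.194, -0.981, 0.004], [-0.981, -0.194, -0.001], [0.002, -0.004, -1.0]]
wrist_force: [1.4, -0.1, -2.7]
grip_width: 0.0127
[ 0.52954621 -0.81775872 -1.02641139] [-0.17903611 -0.22413658  0.05558289] [ 0.4678985  -0.29414862  0.26984854] 0.012726533143105066
```

View pics/s2.png

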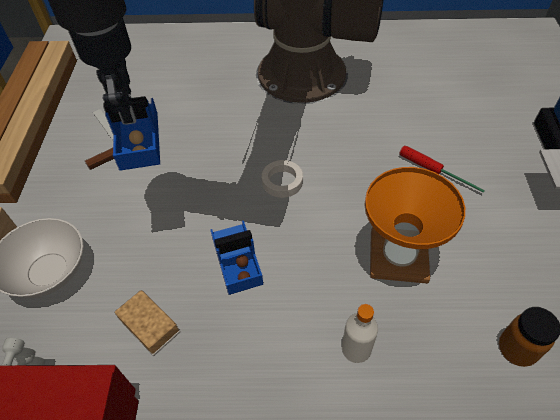

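Both knobs ride in the level pan (pan around (135,135)). Carrying it to the funnel.

```bash
python3 -m jog '[[[0,0,0.006,3,8,0,0],[0,0,0.02,8,23,0,0],[0,0,0.04,16,45,0,0],[0,0,0.06,26,76,0,0],[0,0,0.09,37,106,0,0],[0,0,0.11,47,136,0,0],[0,0,0.14,57,166,0,0],[0,0,0.16,68,197,0,0],[0,0,0.19,78,227,0,0],[0,0,0.21,89,257,0,0]]]' && python3 -m jog '[[[0,0,0.025,10,30,0,0],[0,0,0.05,21,61,0,0],[0,0,0.075,31,91,0,0],[0,0,0.1,42,121,0,0],[0,0,0.125,52,151,0,0],[0,0,0.15,63,182,0,0],[0,0,0.175,73,212,0,0],[0,0,0.2,83,240,0,0],[0,0,0.215,89,259,0,0],[0,0,0.226,93,271,0,0]]]' && python3 -m jog '[[[0,0,0,0,0,0,0],[0,0,0,0,0,0,0],[0,0,0,0,0,0,0]]]'
python3 - <<'E'
from h import *
a=grab('scene');b=grab('top')
s=manip.read_state();p=s['position'];R=s['eef_rot'];print(p,R.round(3).tolist(),s['joint_positions'].round(2))
u=R[:,1];lip=p+.033*0+73e-3*u-.033*R[:,2]*-1*-1 if 0 else p+.073*u+.033*R[:,2]
print('lip',lip, proj(a,lip),proj(b,lip))
cv2.imwrite('pics/c3.png',np.hstack([cv2.resize(cv2.convertScaleAbs(i,alpha=1.4),(400,400),interpolation=2) for i in(a['frame'][120:320,320:520,::-1],b['frame'][80:280,80:280,::-1])]))
E
```

```text
time_s: 5.77
position: [0.5549, -0.0346, 0.2635]
eef_rot: [[0.396, -0.918, -0.004], [-0.918, -0.396, -0.0], [-0.001, 0.003, -1.0]]
wrist_force: [0.9, -0.8, -3.8]
grip_width: 0.0132
time_s: 6.6
position: [0.6481, 0.2369, 0.2622]
eef_rot: [[0.592, -0.806, -0.004], [-0.806, -0.592, -0.002], [-0.001, 0.005, -1.0]]
wrist_force: [0.2, -1.1, -2.9]
grip_width: 0.013
time_s: 6.85
position: [0.6482, 0.2337, 0.2646]
eef_rot: [[0.59, -0.808, -0.002], [-0.808, -0.59, -0.001], [-0.0, 0.002, -1.0]]
wrist_force: [-0.5, -0.7, -3.1]
grip_width: 0.0131
[0.64858349 0.23327748 0.26563805] [[0.589, -0.808, -0.0], [-0.808, -0.589, -0.0], [-0.0, 0.0, -1.0]] [ 0.63  0.37  0.1  -0.   -1.31  0.  ]
lip [0.58958101 0.19026458 0.23267447] [429.7616689  185.02302213] [167.10958591 182.83459684]
```

View pics/c3.png

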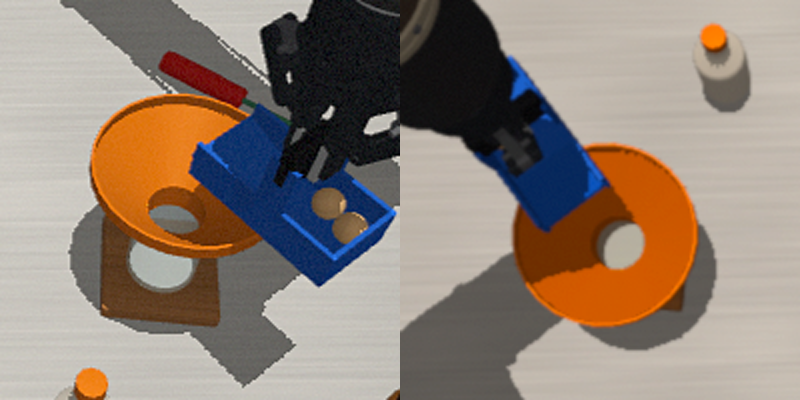

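Lip is over the funnel in both views and the knobs sit at the pan's back end (crop (330,205),(350,228)). Tilting slowly about the bar axis while keeping the lip over the mouth.

```bash
python3 -m jog '[[[0.031,-0.042,0,-1,-1,2,0],[0.062,-0.085,0,-2,-1,4,0],[0.103,-0.141,0,-4,-3,7,0],[0.134,-0.183,0,-6,-4,6,0],[0.165,-0.226,0,-8,-5,4,0],[0.206,-0.282,0,-10,-7,3,0],[0.236,-0.324,0,-12,-8,1,0],[0.267,-0.367,0,-14,-10,-1,0],[0.288,-0.395,0,-15,-11,-2,0],[0.308,-0.423,0,-16,-12,-3,0]]]' && python3 -m jog '[[[0.031,-0.042,0,-3,-2,-1,0],[0.062,-0.085,0,-5,-4,-1,0],[0.103,-0.141,0,-8,-6,-1,0],[0.129,-0.176,0,-11,-8,0,0],[0.154,-0.212,0,-14,-10,2,0],[0.18,-0.247,0,-16,-11,3,0],[0.206,-0.282,0,-19,-13,4,0],[0.231,-0.317,0,-21,-15,5,0],[0.257,-0.353,0,-24,-17,6,0],[0.283,-0.388,0,-27,-19,6,0]]]' && python3 -m jog '[[[0.026,-0.035,0,-3,-2,1,0],[0.026,-0.035,0,-3,-2,1,0],[0.026,-0.035,0,-3,-2,1,0],[0.026,-0.035,0,-3,-2,1,0],[0.026,-0.035,0,-3,-2,1,0],[0.026,-0.035,0,-3,-2,1,0]]]'
python3 - <<'E'
from h import *
a=grab('scene');b=grab('top')
cv2.imwrite('pics/c4.png',np.hstack([cv2.resize(cv2.convertScaleAbs(i,alpha=1.4),(400,400),interpolation=2) for i in(a['frame'][120:320,320:520,::-1],b['frame'][80:280,80:280,::-1])]))
E
```

```text
time_s: 7.78
position: [0.632, 0.2206, 0.2632]
eef_rot: [[0.589, -0.699, 0.406], [-0.808, -0.51, 0.295], [0.001, -0.501, -0.865]]
wrist_force: [0.7, -0.7, -3.3]
grip_width: 0.0131
time_s: 8.62
position: [0.5994, 0.2084, 0.2725]
eef_rot: [[0.578, -0.44, 0.687], [-0.816, -0.322, 0.48], [0.01, -0.839, -0.545]]
wrist_force: [0.2, -1.7, -3.1]
grip_width: 0.0127
time_s: 9.12
position: [0.5947, 0.2114, 0.2784]
eef_rot: [[0.571, -0.415, 0.708], [-0.821, -0.304, 0.484], [0.014, -0.857, -0.515]]
wrist_force: [-0.7, 0.4, -2.2]
grip_width: 0.0129
```

View pics/c4.png

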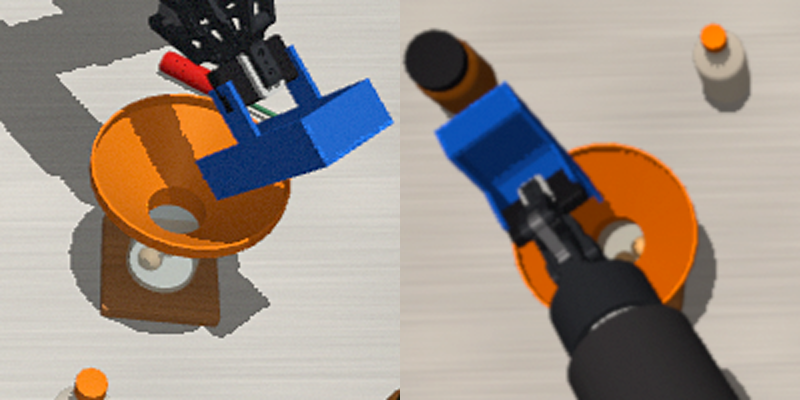

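One knob is visible in the jar (crop (150,258)). The second can't be seen yet, so I'll untilt over the funnel and look.

```bash
python3 -m jog '[[[0,0,0,0,0,0,0],[0,0,0,0,0,0,0],[0,0,0,0,0,0,0],[-0.031,0.042,0,3,2,5,0],[-0.062,0.085,0,8,4,10,0],[-0.12,0.165,0,14,6,15,0],[-0.18,0.247,0,20,8,20,0],[-0.23,0.317,0,25,8,25,0],[-0.283,0.388,0,30,8,30,0],[-0.308,0.423,0,32,8,35,0]]]' && python3 -m jog '[[[-0.05,0.07,0,3,2,5,0],[-0.1,0.14,0,6,4,10,0],[-0.15,0.21,0,9,6,15,0],[-0.2,0.28,0,12,8,15,0],[-0.25,0.34,0,15,10,15,0],[-0.28,0.39,0,18,14,15,0],[-0.29,0.4,0,18,14,15,0],[-0.29,0.4,0,18,14,15,0]]]'
python3 - <<'E'
from h import *
a=grab('scene');b=grab('top')
s=manip.read_state();print(s['position'],s['eef_rot'].round(3).tolist(),s['joint_positions'].round(2))
cv2.imwrite('pics/c5.png',np.hstack([cv2.resize(cv2.convertScaleAbs(i,alpha=1.4),(400,400),interpolation=2) for i in(a['frame'][120:320,320:520,::-1],b['frame'][80:280,80:280,::-1])]))
E
```

```text
time_s: 10.05
position: [0.626, 0.2195, 0.3135]
eef_rot: [[0.579, -0.689, 0.435], [-0.815, -0.504, 0.286], [0.022, -0.52, -0.854]]
wrist_force: [0.9, 1.0, -3.4]
grip_width: 0.0128
time_s: 10.72
position: [0.6458, 0.2346, 0.3256]
eef_rot: [[0.588, -0.807, 0.059], [-0.809, -0.588, 0.013], [0.024, -0.055, -0.998]]
wrist_force: [0.0, -0.9, -3.7]
grip_width: 0.0129
[0.64493033 0.2337101  0.32697622] [[0.588, -0.807, 0.061], [-0.809, -0.588, 0.015], [0.024, -0.058, -0.998]] [ 0.65  0.3   0.13  0.03 -1.34 -0.02]
```

View pics/c5.png

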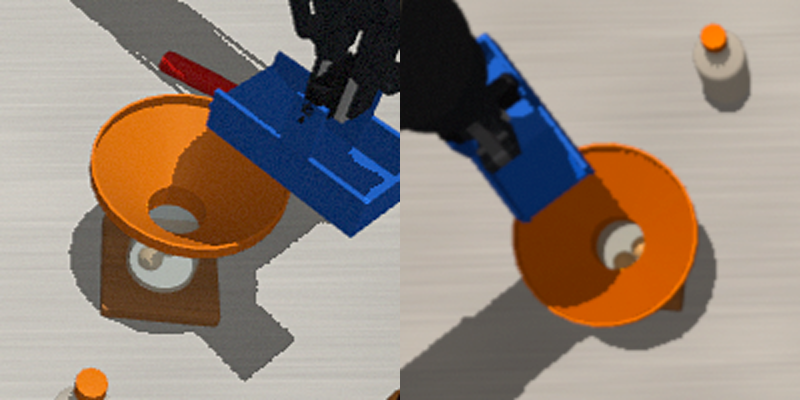

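Top view shows both knobs down in the jar ((640,243) and (622,262)); the pan is empty. Carrying it back to its old clear place.

```bash
python3 -m jog '[[[-0.015,0.061,0,-3,-8,0,0],[-0.015,0.061,-0.02,-8,-24,0,0],[-0.015,0.061,-0.04,-16,-48,0,0],[-0.015,0.061,-0.07,-27,-80,0,0],[-0.015,0.061,-0.1,-38,-112,0,0],[-0.015,0.061,-0.13,-48,-143,0,0],[-0.015,0.061,-0.16,-58,-173,0,0],[-0.015,0.061,-0.18,-69,-204,0,0],[-0.015,0.061,-0.2,-79,-235,0,0],[-0.015,0.061,-0.22,-90,-265,0,0]]]' && python3 -m jog '[[[0,0,-0.03,-10,-30,-5,0],[0,0,-0.06,-21,-60,-15,0],[0,0,-0.09,-31,-90,-30,0],[0,0,-0.12,-41,-120,-45,0],[0,0,-0.15,-51,-150,-60,0],[0,0,-0.18,-62,-180,-75,0],[0,0,-0.2,-72,-210,-90,0],[0,0,-0.22,-80,-235,-105,0],[0,0,-0.22,-86,-255,-120,0],[0,0,-0.22,-88,-262,-130,0]]]' && python3 -m jog '[[[0,0,0,0,0,-20,0],[0,0,0,0,0,-45,0],[0,0,0,0,0,-70,0],[0,0,0,0,0,-90,0],[0,0,0,0,0,-105,0],[0,0,0,0,0,-115,0],[0,0,0,0,0,-115,0],[0,0,0,0,0,-115,0]]]'
python3 -c "
from h import *
s=manip.read_state();print(s['position'],s['eef_rot'].round(4).tolist(),s['wrist_force'])"
```

```text
time_s: 11.65
position: [0.5532, -0.0335, 0.3285]
eef_rot: [[0.396, -0.918, 0.004], [-0.918, -0.396, -0.007], [0.008, -0.001, -1.0]]
wrist_force: [0.5, 0.1, -3.2]
grip_width: 0.0127
time_s: 12.48
position: [0.4644, -0.2957, 0.197]
eef_rot: [[0.185, -0.983, -0.0], [-0.983, -0.185, -0.008], [0.008, 0.002, -1.0]]
wrist_force: [0.2, -0.4, -3.2]
grip_width: 0.0129
time_s: 13.15
position: [0.4669, -0.2935, 0.0832]
eef_rot: [[0.188, -0.982, -0.001], [-0.982, -0.188, -0.008], [0.007, 0.002, -1.0]]
wrist_force: [-0.1, 0.5, -1.7]
grip_width: 0.0131
[ 0.46685759 -0.29348143  0.08322165] [[0.1885, -0.9821, -0.001], [-0.9821, -0.1884, -0.0078], [0.0075, 0.0024, -1.0]] [-0.06836533  0.54213374 -1.73332375]
```

```bash
python3 -m jog '[[[0.008,-0.001,0,0,0,-8,0],[0.008,-0.001,0,0,0,-15,0],[0.008,-0.001,0,0,0,-20,0],[0.008,-0.001,0,0,0,-24,0],[0.008,-0.001,0,0,0,-26,0],[0.008,-0.001,0,0,0,-26,0],[0.008,-0.001,0,0,0,-27,0],[0.008,-0.001,0,0,0,-27,0]]]'
```

```text
time_s: 13.82
position: [0.4669, -0.2935, 0.0561]
eef_rot: [[0.188, -0.982, -0.001], [-0.982, -0.188, 0.0], [-0.001, 0.001, -1.0]]
wrist_force: [-2.4, 2.1, 3.3]
grip_width: 0.0132
```

Contact: the force has changed from -1.7 to +3.3 N at the original height. Release, then retreat straight up.

```bash
python3 -m jog '[[[0,0,0,0,0,0,0.3],[0,0,0,0,0,0,0.6],[0,0,0,0,0,0,1],[0,0,0,0,0,0,1],[0,0,0,0,0,0,1],[0,0,0,0,0,0,1],[0,0,0,0,0,0,1],[0,0,0,0,0,0,1],[0,0,0,0,0,0,1],[0,0,0,0,0,0,1]]]' && python3 -m jog '[[[0,0,0,0,0,10,1],[0,0,0,0,0,30,1],[0,0,0,0,0,60,1],[0,0,0,0,0,90,1],[0,0,0,0,0,120,1],[0,0,0,0,0,150,1],[0,0,0,0,0,170,1],[0,0,0,0,0,170,1]]]' && python3 -m jog '[[[0,0,0,0,100,0,1],[0,0,0,0,100,0,1],[0,0,0,0,140,0,1],[0,0,0,0,170,0,1],[0,0,0,0,200,0,1],[0,0,0,0,200,0,1],[0,0,0,0,200,0,1],[0,0,0,0,200,0,1]]]'
python3 - <<'E'
from h import *
a=grab('scene');b=grab('top')
f=lambda d,x,y:cv2.resize(cv2.convertScaleAbs(d['frame'][y:y+120,x:x+160,::-1],alpha=1.4),(400,300),interpolation=2)
cv2.imwrite('pics/c6.png',np.vstack([np.hstack([f(a,100,140),f(b,370,190)]),np.hstack([f(a,340,170),f(b,110,140)])]))
E
```

```text
time_s: 14.65
position: [0.4668, -0.2935, 0.0555]
eef_rot: [[0.188, -0.982, -0.001], [-0.982, -0.188, 0.001], [-0.001, 0.001, -1.0]]
wrist_force: [-0.2, -0.2, 1.0]
grip_width: 0.0855
time_s: 15.32
position: [0.4689, -0.2945, 0.2316]
eef_rot: [[0.189, -0.982, 0.007], [-0.982, -0.189, -0.003], [0.004, -0.007, -1.0]]
wrist_force: [0.5, -0.1, 0.4]
grip_width: 0.0857
time_s: 15.98
position: [0.4668, -0.0934, 0.2259]
eef_rot: [[0.189, -0.982, -0.001], [-0.982, -0.189, 0.001], [-0.001, 0.0, -1.0]]
wrist_force: [-0.0, -0.3, -1.1]
grip_width: 0.0854
```

View pics/c6.png

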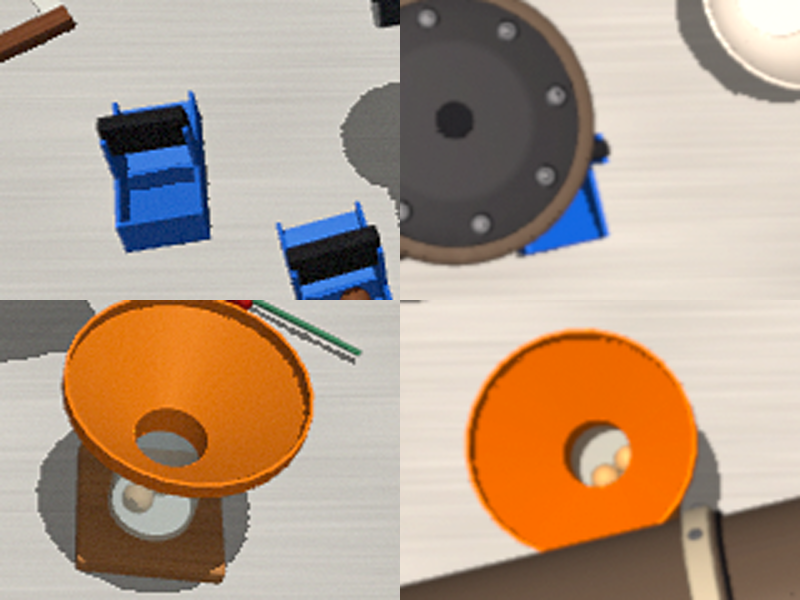

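The pan stands upright and empty on the bench (upper left). Both knobs show down in the jar (lower right, (603,475) and (625,460)), and the gripper touches nothing.

```bash
python3 -c "
from plant import manip
print(manip.close_job())"
```

```text
the job is handed in; nothing more can be done
None
```

The job is done and handed in: I gripped the blue pan by its bar and poured both pale knobs through the orange funnel into the jar. I then set the empty pan down upright at its original place, let go and backed off, by about 16 s of the 70 s allowed.

- **Final pictures:** the pan is upright and empty, and the top view shows both knobs at the jar's bottom. The scene view shows only one clearly; from that angle they overlap. The top view of the pan was mostly blocked by the arm.
- **Forces:** wrist force readings stayed at a few newtons throughout, and the gripper was clear of everything at the end.
- **Off plan:**
    - At full tilt (about 59°) the arm stopped about 14 mm from the planned position, but the pour still went into the funnel.
    - The two cameras disagreed by about 5 to 9 mm on the bar ends and the funnel mouth. The bar position held up when I gripped it, and the lip was over the funnel in both views before I poured.

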